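Make up two repair kits

ROBOT

A 7-joint arm with a two-finger parallel gripper is mounted at the origin on a cart in front of the work surface, level with it; the furniture and walls round the work are solid. World frame = base frame: x ahead of the robot, y to its left, z up, the work surface at z = 0. Lengths are in m, angles in degrees, forces in N, time in s.
With the tool pointing down it reaches from about 0.425 to 0.875 m from the base axis. Payload 4.7 kg.
Tool frame: the origin (TCP) lies midway between the tips of the shut fingers; the grasp point (between the pads) lies 19 mm behind it; z points along the fingers, y is the line along which they close (so a half turn about z gives the same grasp; the last joint's range is limited). The gripper opens to 87 mm and grips with 3 to 60 N. Pads are 19 mm wide; open, the fingers measure 117 mm over their backs; the gripper's body (75 mm by 190 mm) begins 51 mm behind the grasp point.
Start: joints at [-67.145, 18.392, -4.016, 83.108, 1.295, 78.541, -3.26], TCP at [0.244, 0.602, 0.223] pointing down, gripper open.
Joint ranges: [-163.93, 163.93], [-17.29, 119.83], [-79.2, 71.16], [3.27, 140.29], [-89.18, 269.18], [5.43, 117.66], [-154.24, 154.24]. Speed limits (degrees/s): [147.25, 147.25, 180, 180, 180, 180, 180].

INTERFACE

Orientations are given as [roll, pitch, yaw] about the fixed x, y, z axes, in that order (R = Rz(yaw) Ry(pitch) Rx(roll)).
In Python, from cell import env, viewer, boxes_of, masks_of gives the robot as it stands. The module is installed in compiled form; this text tells all that it offers.
- The arm moves only by the tool apply_moves, never from a script. Its argument "moves" is a list of rows, each a list of 7 numbers: the shift along the tool's x, y, z scaled (see below), then the turn, a rotation vector about the tool's x, y, z scaled (see below), then the opening, from 0 (shut) to 1 (fully open). A call has 1 to 20 rows; each row is the pose to reach, as a shift and turn from the pose commanded when the call began, along the tool's axes at that moment; what a row does not reach only later rows make up. The controller multiplies each number of a shift by 0.2 m and each number of a turn by 1.5 rad. A row lasts 1/10 s, in which the tool goes at most 50 mm and 8.59 degrees, less where a joint would pass 70% of its speed; a pose out of reach is approached as far as the arm can. A call with a number of a shift or a turn outside -1 to 1 is refused whole. A call with a gripper value outside its range is refused whole. The fingers move at their own pace and stop on an object; "grip_force" is the grip in N (left out, the last holds). Time passes only in rows, so rows that repeat a pose let the fingers close. It gives the time, the measured TCP pose, the force, the opening and the grip force at its end, in the units of the state.
- env.get_obs(): the state, without advancing time (a new reading comes with each control period).
- viewer.read_camera(name): name is "side" or "top"; returns the picture (400x640x3 uint8, red, green, blue); there is no depth.
- viewer.get_calibration(name): a dict with "fov_y" (degrees; the focal length in pixels is half the picture's height over the tangent of half this angle, whatever the lens; pixels are square), "cx", "cy" (the principal point, pixels), "position" and "orientation" of the camera in the world. Camera axes: x right, y up, looking along -z (the intrinsics and any distortion apply to the point x, -y, -z); pixel columns grow to the right and rows downward; lengths in m; the calibration is good to about 2 mm. A picture is of the moment at which its call begins. get_calibration takes no time and is no camera call.
- env.sign_off(): hands the job in; it is judged then, once.
Trained networks look in the newest picture that a camera, given by its name, has taken for a name from the list of things; names that differ only in an ending like _2 or _b are one class to them, and where a whole thing is asked for, a point or a joint stands for the part that bears it (a point fixed in the world has none). Each returns a list of dicts, best first, with "conf" (0 to 1); they miss things now and then, are a little off and sometimes report something else, mostly with a low value. They report only what shows in the picture. A call takes as long as a camera call. They do not tell look-alikes from the thing itself.
- boxes_of(camera, target): "location" ([column, row] in pixels, amid what is visible of it).
- masks_of(camera, target): "pixels" (400x640 bool, what is visible of it) and "location" ([column, row] in pixels, amid what is visible of it).
The state is a dict: "time_s": time; "qpos": joint angles; "joint_velocities": joint speeds; "effort": joint torques, N m; "tool_pos": TCP position; "tool_rot": TCP orientation; "force": force on the tool from outside, world axes, zero at the start; "wrist_torque": the same for the moment, N m; "grip_width": finger opening in m; "grasp_force": force on a finger pad.
Only numpy, scipy, OpenCV 4.12 (cv2) and the standard library are available. Lean on these libraries where they do the work, as an engineer would, in place of code of your own. Each camera call takes 0.05 s, during which the arm holds its last target. There are 200 camera calls.

TASK

Make up the two repair kits from the stock in the middle of the bench: the ball bearing, the bronze bush and the bright steel hex nut go into the flat blue tray, the roll of black tape and the pipe nipple into the flat yellow tray. Set each part flat on the floor of its own pocket - in each tray the widest part in the large round pocket, the bush or the nipple upright in the small round one, and the nut in the square one. The piston and the rusty nut stay in the stock: leave them where they are.

Things in the scene. Friction and masses are not known exactly. Their poses are not given: they have to be found in the camera images.
- bearing: Steel ball bearing lying flat, 62 mm across, 16 mm high, a ring with a hole (grip its outside). Origin: centre of its underside; z is up.
- bush: Bronze-coloured plain bush standing upright, a tube 40 mm across and 45 mm high. Origin: centre of its underside; z is up.
- bright_nut: Large bright steel hex nut lying flat, 36 mm across flats, 41 mm across corners, 19 mm high; its x axis is normal to a pair of flats. Origin: centre of its underside; z is up.
- nipple: Grey steel pipe nipple standing upright, a tube 34 mm across and 70 mm high. (Carry parts clear of the grey steel tool box behind the stock on the right, 122 mm high.) Origin: centre of its underside; z is up.
- tape: Roll of black tape lying flat, 57 mm across, 19 mm high, pale core (grip its outside). Origin: centre of its underside; z is up.
- piston: Grey steel piston standing on its skirt, 64 mm across, 53 mm high, closed flat top with ring grooves. Bystander in the stock: leave it. Origin: centre of its underside; z is up.
- rusty_nut: Rusty brown hex nut lying flat, 30 mm across flats, 34 mm across corners, 16 mm high. Bystander in the stock: leave it. Origin: centre of its underside; z is up.
- blue_tray: Blue tray fixed to the bench left or right of the stock: plate 232 (x) x 100 (y) x 9 mm, origin under its centre, x along its length away from the robot. Pockets 5 mm deep with black floors 4 mm above the bench, all at y = 0: large round, 80 mm across, at x = -67 mm, for the bearing; small round, 58 mm across, at x = +11 mm, for the bush; square, 56 mm, at x = +77 mm, for the bright nut.
- yellow_tray: Yellow tray fixed to the bench left or right of the stock: plate 232 (x) x 100 (y) x 9 mm, origin under its centre, x along its length away from the robot. Pockets 5 mm deep with black floors 4 mm above the bench, all at y = 0: large round, 76 mm across, at x = -55 mm, for the tape; small round, 52 mm across, at x = +60 mm, for the nipple.
There are look-alikes about, which are no part of the job. Leave any purple or red look-alike of the bush alone.

How it is judged:
By the outcome, as a careful person would: the job done as asked, in the order asked, and still so for the second after the job is handed in, with the robot touching nothing.
It also fails if it takes over 120 s, if anything falls off the work surface, if the arm or the gripper's body presses on something with over 40 N, if the wrist force passes 120 N, or if a joint passes its speed limit or range.

## Working session

There is one attempt and no reset: what is moved stays moved. The work goes in short steps, Python scripts to look and compute and a tool call to move; the robot and the scene stay as the last step left them, time stands still between calls to the robot, and variables do not carry over. Pictures are saved under pics/ and viewed, at most 14 in all, crops included, and the job is handed in when it is done.

Besides the shell and the picture viewer there is one more tool, called as a command line: name --pt "numbers of a row" for each row, then --argument value for the rest. apply_moves: Moves the arm, as the interface text tells. Shifts and turns lie within -1 to 1; 1 stands for 0.2 m of shift or 1.5 rad of turn. Its arguments: {"type":"object","properties":{"moves":{"type":"array","items":{"type":"array","items":{"type":"number","minimum":-1,"maximum":1}}},"grip_force":{"type":"number"}},"required":["moves"]}

```bash
ls; mkdir -p pics; python3 - <<'E'
from cell import env, viewer
import cv2
for n in("side","top"):
    c=viewer.get_calibration(n); print(n,c)
    cv2.imwrite(f"pics/{n}0.png",viewer.read_camera(n)[:,:,::-1])
o=env.get_obs(); print(o)
E
```

```text
pics
side {'fov_y': 43.856400994485455, 'cx': 312.3626976586253, 'cy': 201.73043447699004, 'position': array([ 0.29571338, -0.89539548,  0.90621289]), 'orientation': array([ 46.78619714,   0.96099332, -14.61670309])}
top {'fov_y': 49.74857583441842, 'cx': 327.52920419690554, 'cy': 197.75567680586673, 'position': array([ 0.34052868, -0.00131048,  0.93962921]), 'orientation': array([ 12.68846663,  -0.19530091, -94.87675996])}
{'time_s': 0.1, 'qpos': array([-67.14664733,  18.43447076,  -4.01507913,  83.16691754,
         1.2961465 ,  78.54057361,  -3.26047967]), 'joint_velocities': array([-0.07100512, -0.02644642,  0.07236017, -0.10877277, -0.05903666,
       -0.02333071, -0.02949039]), 'effort': array([-2.87161288e-05, -4.92570269e+01, -4.05793833e-01, -3.13399708e+01,
       -6.41425769e-02,  3.94825742e-02,  7.47298168e-05]), 'tool_pos': array([0.24384755, 0.60200366, 0.22158341]), 'tool_rot': array([-1.79903330e+02,  6.66344161e-03,  1.57955545e+02]), 'force': array([-0.36460253, -0.22331018,  0.68152432]), 'wrist_torque': array([ 0.03543791, -0.01771478, -0.01171681]), 'grasp_force': 0.0, 'grip_width': 0.08718649693277815}
```

View pics/top0.png

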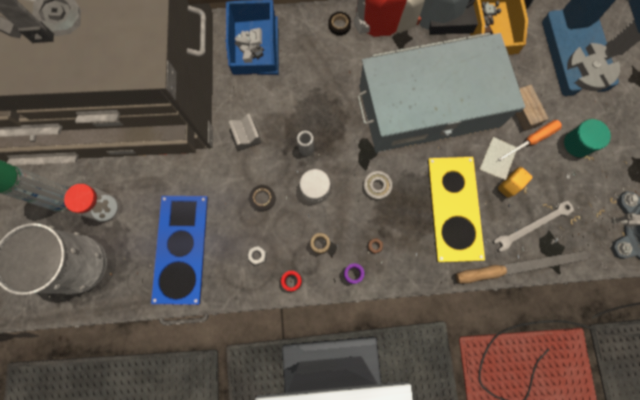

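View pics/side0.png

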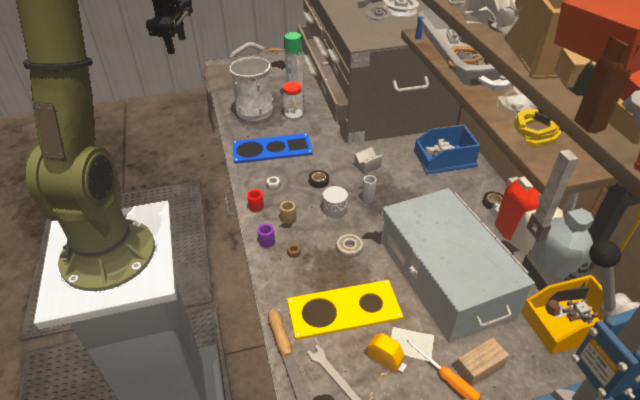

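The top view shows the blue tray at (180,250) and the yellow tray at (457,210).

| Target | Chosen pixel (top view) | Could be taken for it |
|---|---|---|
| bearing | (378,185) | tape (262,197), shelf ring (340,22) |
| bush | bronze (319,243) | red (291,281), purple (354,273) |
| bright nut | pale (257,255) | rusty nut (376,245) |
| tape | black with pale core (262,197) | shelf ring (340,22) |
| nipple | (305,143) | piston (315,185) |

The choices follow the descriptions. Next I'll measure them and check them in a close crop.

```bash
cat > h.py <<'E'
import numpy as np, cv2
from scipy.optimize import least_squares
from scipy.spatial.transform import Rotation as R
from cell import env, viewer, boxes_of, masks_of
DIM=dict(bearing=(.062,.016),bush=(.040,.045),bright_nut=(.0385,.019),nipple=(.034,.070),tape=(.057,.019),piston=(.064,.053),rusty_nut=(.032,.016))
C={n:viewer.get_calibration(n) for n in("side","top")}
def f(c): return 200/np.tan(np.radians(c["fov_y"]/2))
def rot(c): return R.from_euler("xyz",c["orientation"],degrees=True).as_matrix()
def proj(n,P):
    c=C[n]; q=(np.atleast_2d(P)-c["position"])@rot(c)
    return np.c_[c["cx"]+f(c)*q[:,0]/-q[:,2], c["cy"]-f(c)*q[:,1]/-q[:,2]]
def back(n,uv,z):
    c=C[n]; uv=np.atleast_2d(uv); d=np.c_[(uv[:,0]-c["cx"])/f(c),-(uv[:,1]-c["cy"])/f(c),-np.ones(len(uv))]@rot(c).T
    return c["position"]+d*((z-c["position"][2])/d[:,2])[:,None]
def sil(n,xy,d,h,z0=0):
    a=np.linspace(0,2*np.pi,40); P=np.vstack([np.c_[xy[0]+d/2*np.cos(a),xy[1]+d/2*np.sin(a),a*0+z] for z in(z0,z0+h)])
    return cv2.convexHull(proj(n,P).astype(np.float32))
def bbox(p): p=p.reshape(-1,2); return np.r_[p.min(0),p.max(0)]
def find(name,cands,z0=0):
    """cands: camera->mask; match silhouette bbox in each camera, report xy"""
    d,h=DIM[name]; B={}
    for n,m in cands.items():
        v,u=np.nonzero(m); B[n]=np.array([u.min(),v.min(),u.max()+1,v.max()+1])-.0
    v,u=np.nonzero(list(cands.values())[0]); x0=back(list(cands)[0],[u.mean(),v.mean()],h)[0][:2]
    F=lambda x:np.concatenate([bbox(sil(n,x,d,h,z0))-B[n] for n in B])
    s=least_squares(F,x0); return s.x,s.fun
E
cat > m.py <<'E'
from h import *
for n in C: viewer.read_camera(n)
out={}
for k in list(DIM):
    ms={}
    for n in C:
        r=masks_of(n,k); print(k,n,[(np.round(q["location"]).astype(int).tolist(),round(q["conf"],2)) for q in r[:4]])
        if r: ms[n]=r[0]["pixels"]; out[k+"_"+n]=r[0]["pixels"]
    for g in [ms]+[{n:ms[n]} for n in ms]:
        x,r=find(k,g); print("   ",list(g),x.round(4),r.round(1))
for k in("blue_tray","yellow_tray"):
    for n in C:
        r=masks_of(n,k)
        if r:
            m=r[0]["pixels"]; out[k+"_"+n]=m; v,u=np.nonzero(cv2.morphologyEx(m.astype(np.uint8),cv2.MORPH_CLOSE,np.ones((3,3)))); P=back(n,np.c_[u+.5,v+.5],.009)[:,:2]
            print(k,n,r[0]["conf"],cv2.minAreaRect((P*1000).astype(np.float32)))
np.savez("masks.npz",**out)
t=cv2.imread("pics/top0.png")[120:310,230:410]; cv2.imwrite("pics/crop0.png",cv2.resize(t,None,fx=3.1,fy=3.1,interpolation=cv2.INTER_CUBIC))
E
python3 m.py
```

```text
bearing side [([349, 243], 0.82), ([372, 189], 0.62), ([290, 210], 0.16)]
bearing top [([370, 188], 0.77)]
    ['side', 'top'] [ 0.569  -0.1371] [-0.   0.1 -1.1 -1.2 -0.1 -0.4  0.5  0.3]
    ['side'] [ 0.567  -0.1449] [ 0.1  2.6 -0.8  1.4]
    ['top'] [ 0.5687 -0.1348] [-1.1 -0.2 -0.5  0.5]
bush side [([254, 202], 0.65), ([266, 234], 0.65), ([287, 211], 0.56)]
bush top [([285, 280], 0.75), ([319, 239], 0.71), ([362, 269], 0.59), ([261, 192], 0.46)]
    ['side', 'top'] [0.3743 0.0517] [-0.4  3.  -0.3  3.2  8.9 -0.7  7.4 -0.5]
    ['side'] [0.376  0.0515] [0.3 2.9 0.4 3.1]
    ['top'] [0.3744 0.07  ] [-0.1  0.  -1.2  0.2]
bright_nut side [([275, 181], 0.63)]
bright_nut top [([259, 252], 0.73)]
    ['side', 'top'] [0.4364 0.1286] [-1.   0.1  0.5  2.5  4.2  0.1  4.4 -0.1]
    ['side'] [0.4365 0.1329] [-1.3 -0.9  0.2  1.5]
    ['top'] [0.4371 0.1379] [-0.2  0.1  0.1 -0.1]
nipple side [([372, 191], 0.69), ([286, 209], 0.4)]
nipple top [([304, 141], 0.65)]
    ['side', 'top'] [0.6707 0.0191] [-1.1 -1.8 -1.5 -1.4 -2.5 -0.9 -1.6  0.5]
    ['side'] [0.6678 0.0181] [-2.  -1.4 -2.5 -0.9]
    ['t
[... 517 characters left out ...]
.7]
    ['top'] [0.5678 0.0038] [-0.5  2.1 -0.3  2.4]
rusty_nut side []
rusty_nut top [([377, 240], 0.57)]
    ['top'] [ 0.4356 -0.1146] [-1.2 -0.5 -0.6  0.1]
    ['top'] [ 0.4356 -0.1146] [-1.2 -0.5 -0.6  0.1]
blue_tray side 0.8 ((467.65045166015625, 292.6752014160156), (110.6457748413086, 226.39414978027344), 84.79440307617188)
blue_tray top 0.67 ((578.8724975585938, 2.1690750122070312), (74.58220672607422, 65.35741424560547), 9.494733810424805)
yellow_tray side 0.78 ((504.224365234375, -308.73809814453125), (105.50849914550781, 232.8029022216797), 87.18571472167969)
yellow_tray top 0.79 ((501.49249267578125, -302.1046447753906), (106.79866027832031, 234.06585693359375), 87.19288635253906)
```

View pics/crop0.png

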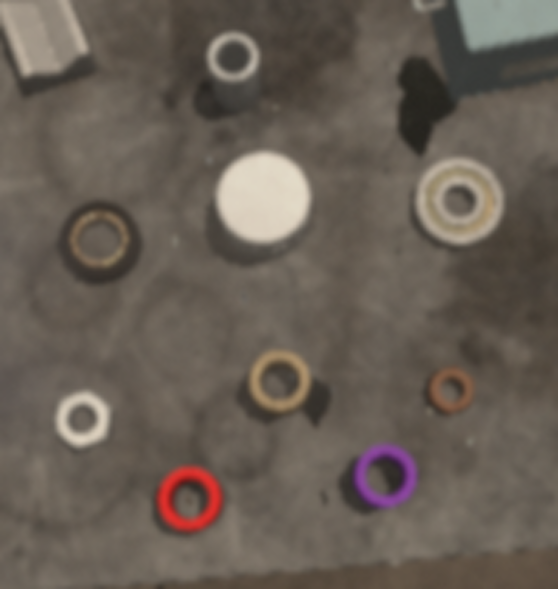

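The crop shows the picks clearly: nipple (233,58), bearing (459,201), tape (100,240), bronze bush (280,381) and pale nut (83,419). The red and purple rings are apart from them. The network masks are several pixels off (bearing 370 against 378), so I'll use colour for the trays and the picked rims for the parts, then check by overlaying them on the side view.

```bash
cat > m2.py <<'E'
from h import *
t=cv2.imread("pics/top0.png"); s=cv2.imread("pics/side0.png"); I=dict(top=t,side=s)
def tray(n,lo,hi):
    m=cv2.inRange(cv2.cvtColor(I[n],cv2.COLOR_BGR2HSV),lo,hi); k,l,st,_=cv2.connectedComponentsWithStats(m)
    seed={"top":{100:(205,205),20:(440,170)},"side":{100:(240,150),20:(300,310)}}
    for i in np.argsort(-st[1:,4])+1:
        v,u=np.nonzero(l==i)
        if st[i,4]>300:
            P=back(n,np.c_[u+.5,v+.5],.009)[:,:2]*1000; r=cv2.minAreaRect(P.astype(np.float32)); print(n,st[i].tolist(),np.round(r[0],1),np.round(r[1],1),round(r[2],2))
for n in I:
    tray(n,(105,140,60),(125,255,255)); tray(n,(22,150,120),(34,255,255))
pk=dict(nipple=(233,58),bearing=(459,201),tape=(100,240),bush=(280,381),bright_nut=(83,419))
g=s.copy()
for k,(a,b) in pk.items():
    d,h=DIM[k]; xy=back("top",[a/3.1+230,b/3.1+120],h)[0][:2]; print(k,xy.round(4),np.hypot(*xy).round(3))
    cv2.polylines(g,[np.round(sil("side",xy,d,h)*8).astype(np.int32)],True,(0,255,0),1,cv2.LINE_AA,3)
cv2.imwrite("pics/ov0.png",cv2.resize(g[120:280,220:420],None,fx=3.5,fy=3.5,interpolation=cv2.INTER_CUBIC))
E
python3 m2.py
```

```text
top [152, 197, 54, 107, 2684] [463.  303.3] [100.6 228.1] 84.64
top [227, 0, 50, 74, 1904] [960.4 124.9] [119.1 198.6] 88.04
top [428, 157, 56, 105, 3534] [ 501.9 -301.6] [102.5 233.1] 86.95
side [417, 127, 60, 42, 1031] [966.9 152.5] [182. 162.] 83.93
side [233, 134, 79, 29, 982] [466.3 293.5] [106.1 229.9] 84.62
side [287, 280, 116, 59, 3360] [ 504.3 -308.4] [105.  233.1] 87.22
side [516, 109, 45, 37, 758] [1282.6  172.9] [193.7 122.8] 74.56
side [529, 302, 59, 38, 680] [ 933.5 -445.9] [84.  93.6] 0.69
side [375, 334, 27, 25, 356] [ 565.  -417.7] [33.  54.1] 35.52
nipple [0.6679 0.0156] 0.668
bearing [ 0.5672 -0.1359] 0.583
tape [0.5596 0.1201] 0.572
bush [0.4465 0.0016] 0.446
bright_nut [0.435  0.1382] 0.456
```

View pics/ov0.png

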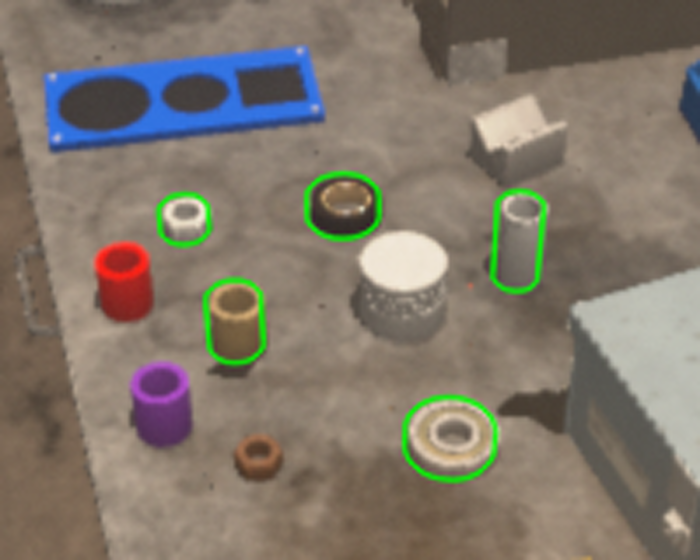

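In the overlay on the side view, the silhouettes from the top view sit on all five parts to within about 1 px; the nipple is about 2 px off. The blue tray is seen at side (273,148). Now I'll work out the obstacles, the pocket positions and the first move.

```bash
cat > mv.py <<'E'
from h import *
import sys
def plan(*ts):
    """print scaled rows (dx,dy,dz,0,0,rz) from present pose to each (x,y,z,yaw)"""
    o=env.get_obs(); p=o["tool_pos"]; r=o["tool_rot"]; Rt=R.from_euler("xyz",r,degrees=True)
    print("now",o["time_s"],p.round(4),r.round(2),"q",o["qpos"].round(0),"grip",round(o["grip_width"],4),"F",o["force"].round(1),round(o["grasp_force"],1))
    for t in ts:
        T=R.from_euler("xyz",[180,0,t[3]],degrees=True)
        print(t,"->",(Rt.inv().apply(np.array(t[:3])-p)/.2).round(3),((Rt.inv()*T).as_rotvec()/1.5).round(3))
if __name__=="__main__": plan(*[tuple(map(float,a.split(","))) for a in sys.argv[1:]])
E
python3 - <<'E'
from h import *
print("box top corners",back("top",[[362,70],[503,37],[523,103],[380,145]],.122).round(3)[:,:2].tolist())
print("pot",back("top",[[105,262],[92,258],[115,205]],.13).round(3)[:,:2].tolist())
def pk(c,a,xs):
    a=np.radians(a); return [(round(c[0]+x*np.cos(a),4),round(c[1]+x*np.sin(a),4)) for x in xs]
print("blue",pk((.464,.301),-5.36,(-.067,.011,.077))); print("yellow",pk((.502,-.303),-3.05,(-.055,.06)))
E
python3 mv.py .567,-.136,.15,175 .567,-.136,.22,175
```

```text
box top corners [[0.789, -0.114], [0.841, -0.421], [0.688, -0.435], [0.623, -0.133]]
pot [[0.435, 0.403], [0.444, 0.427], [0.542, 0.387]]
blue [(np.float64(0.3973), np.float64(0.3073)), (np.float64(0.475), np.float64(0.3)), (np.float64(0.5407), np.float64(0.2938))]
yellow [(np.float64(0.4471), np.float64(-0.3001)), (np.float64(0.5619), np.float64(-0.3062))]
now 1.1 [0.244  0.6025 0.2226] [179.99   0.   157.96] q [-67.  18.  -4.  83.   1.  79.  -3.] grip 0.0871 F [-0.4 -0.7 -1.1] 0.0
(0.567, -0.136, 0.15, 175.0) -> [-2.883 -2.817  0.363] [ 0.     0.    -0.198]
(0.567, -0.136, 0.22, 175.0) -> [-2.883 -2.817  0.013] [ 0.     0.    -0.198]
```

```bash
python3 - <<'E'
from h import *
print(back("side",[[236,112],[254,122],[272,110],[293,117],[303,112]],0).round(3)[:,:2].tolist())
for z in(.1,.13,.16): print(z,back("side",[[231,68],[251,60],[272,70],[251,76],[293,98]],z).round(3)[:,:2].tolist(),back("top",[[92,258],[45,226],[45,292],[-3,258]],z).round(3)[:,:2].tolist())
E
python3 mv.py .53,-.136,.2,180
```

```text
[[0.39, 0.53], [0.438, 0.456], [0.508, 0.509], [0.565, 0.449], [0.604, 0.469]]
0.1 [[0.402, 0.643], [0.476, 0.68], [0.531, 0.591], [0.458, 0.571], [0.559, 0.402]] [[0.448, 0.443], [0.519, 0.537], [0.391, 0.53], [0.464, 0.625]]
0.13 [[0.398, 0.586], [0.469, 0.621], [0.522, 0.536], [0.452, 0.517], [0.549, 0.353]] [[0.444, 0.427], [0.512, 0.518], [0.389, 0.511], [0.459, 0.603]]
0.16 [[0.394, 0.529], [0.462, 0.563], [0.514, 0.48], [0.446, 0.462], [0.539, 0.305]] [[0.44, 0.411], [0.506, 0.498], [0.388, 0.492], [0.455, 0.581]]
now 1.1 [0.244  0.6025 0.2226] [179.99   0.   157.96] q [-67.  18.  -4.  83.   1.  79.  -3.] grip 0.0871 F [-0.4 -0.7 -1.1] 0.0
(0.53, -0.136, 0.2, 180.0) -> [-2.711 -2.886  0.113] [ 0.     0.    -0.256]
```

apply_moves --pt "-0.25 -0.25 0 0 0 0 1" --pt "-0.5 -0.5 0 0 0 -0.05 1" --pt "-0.75 -0.75 0 0 0 -0.1 1" --pt "-1 -1 0 0 0 -0.15 1" --pt "-1 -1 0 0 0 -0.2 1" --pt "-1 -1 0 0 0 -0.256 1" --pt "-1 -1 0 0 0 -0.256 1"

```text
time_s: 1.8
tool_pos: [0.3574, 0.3369, 0.2231]
tool_rot: [-180.0, 0.1, 179.5]
force: [0.8, 1.2, 0.7]
grip_width: 0.0871
grasp_force: 0.0
```

```bash
python3 mv.py .567,-.136,.12,180
```

```text
now 1.8 [0.3574 0.3369 0.2231] [-1.7996e+02  9.0000e-02  1.7954e+02] q [-51.  -1.   4. 105.   0.  76.  43.] grip 0.0871 F [0.8 1.2 0.7] 0.0
(0.567, -0.136, 0.12, 180.0) -> [-1.066 -2.356  0.519] [-0.001  0.001 -0.005]
```

apply_moves --pt "-0.1 -0.2 0 0 0 0 1" --pt "-0.25 -0.4 0 0 0 0 1" --pt "-0.35 -0.6 0 0 0 0 1" --pt "-0.45 -0.8 0 0 0 0 1" --pt "-0.5 -1 0 0 0 0 1"

```text
time_s: 2.3
tool_pos: [0.4554, 0.1409, 0.2228]
tool_rot: [180.0, 0.1, 179.9]
force: [0.0, 0.2, 0.2]
grip_width: 0.0871
grasp_force: 0.0
```

apply_moves --pt "-0.1 -0.2 0 0 0 0 1" --pt "-0.25 -0.4 0 0 0 0 1" --pt "-0.35 -0.6 0 0 0 0 1" --pt "-0.45 -0.8 0 0 0 0 1" --pt "-0.55 -1 0 0 0 0 1"

```text
time_s: 2.8
tool_pos: [0.5652, -0.0585, 0.2228]
tool_rot: [180.0, 0.1, -180.0]
force: [0.9, 0.4, 0.7]
grip_width: 0.0869
grasp_force: 0.0
```

```bash
python3 mv.py .567,-.136,.06,180
```

```text
now 2.8 [ 0.5652 -0.0585  0.2228] [ 1.7997e+02  6.0000e-02 -1.7999e+02] q [-24.   9.  31.  96.  -5.  76.  97.] grip 0.0869 F [0.9 0.4 0.7] 0.0
(0.567, -0.136, 0.06, 180.0) -> [-0.008 -0.388  0.814] [0.    0.001 0.   ]
```

apply_moves --pt "0 -0.2 0 0 0 0 1" --pt "0 -0.39 0.2 0 0 0 1" --pt "0 -0.39 0.45 0 0 0 1" --pt "0 -0.39 0.65 0 0 0 1" --pt "0 -0.39 0.8 0 0 0 1" --pt "0 -0.39 0.8 0 0 0 1" --pt "0 -0.39 0.8 0 0 0 1"

```text
time_s: 3.5
tool_pos: [0.5646, -0.1356, 0.063]
tool_rot: [-180.0, 0.0, 180.0]
force: [0.1, -0.0, 0.2]
grip_width: 0.0872
grasp_force: 0.0
```

```bash
cat > look.py <<'E'
from h import *
import sys
# look.py out cam u0 v0 u1 v1 : crop of side and overlay of tip line at TCP
o=env.get_obs(); p=o["tool_pos"]; print(p.round(4),o["tool_rot"].round(1))
out=[]
for a in sys.argv[2:]:
    n,u0,v0,u1,v1=a.split(","); u0,v0,u1,v1=map(int,(u0,v0,u1,v1))
    im=viewer.read_camera(n)[:,:,::-1].copy()
    k=400/(v1-v0); c=cv2.resize(im[v0:v1,u0:u1],None,fx=k,fy=k,interpolation=cv2.INTER_CUBIC)
    Rt=R.from_euler("xyz",o["tool_rot"],degrees=True)
    for q in ([0,0,0],[0,-o["grip_width"]/2,0],[0,o["grip_width"]/2,0]):
        u,v=(proj(n,p+Rt.apply(q))[0]-[u0,v0])*k; cv2.drawMarker(c,(int(u),int(v)),(0,255,0),cv2.MARKER_CROSS,10,1)
    out.append(c[:,:395])
cv2.imwrite("pics/"+sys.argv[1],np.hstack(out))
E
python3 look.py l1.png side,300,190,400,290 top,330,130,430,230; python3 mv.py .567,-.136,.007,180
```

```text
[ 0.5646 -0.1356  0.063 ] [-180.    0.  180.]
now 3.6 [ 0.566  -0.1361  0.0649] [-179.98    0.23  179.98] q [-17.  19.  32. 104. -12.  59. 110.] grip 0.0874 F [ 0.1 -0.7  0.2] 0.0
(0.567, -0.136, 0.007, 180.0) -> [-0.004  0.001  0.289] [-0.     0.003 -0.   ]
```

View pics/l1.png

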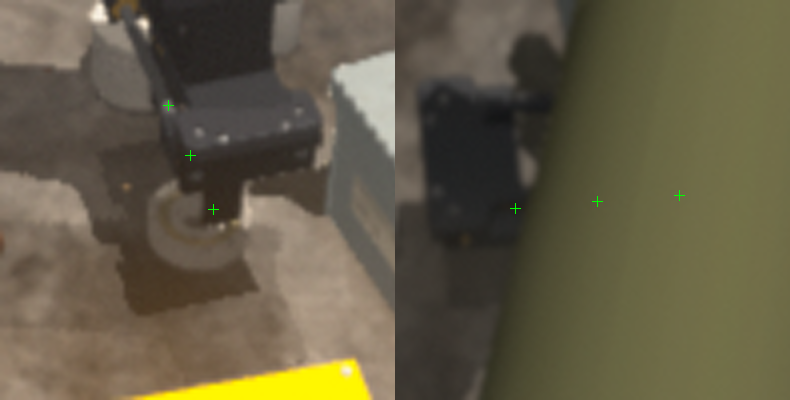

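In the side crop the near fingertip is at (222,222) and the bearing centre at (198,224). That agrees with the projected TCP to about 1 px. Descend and grip.

apply_moves --pt "0 0 0.12 0 0 0 1" --pt "0 0 0.2 0 0 0 1" --pt "0 0 0.25 0 0 0 1" --pt "0 0 0.28 0 0 0 1" --pt "0 0 0.28 0 0 0 1" --pt "0 0 0.28 0 0 0 0.5" --pt "0 0 0.28 0 0 0 0.5" --pt "0 0 0.28 0 0 0 0.5" --pt "0 0 0.28 0 0 0 0.5" --pt "0 0 0.28 0 0 0 0.5" --grip_force 25

```text
time_s: 4.6
tool_pos: [0.5643, -0.1363, 0.0069]
tool_rot: [-180.0, 0.0, 180.0]
force: [-0.1, -0.1, 1.1]
grip_width: 0.0605
grasp_force: 25.0
```

apply_moves --pt "0 0 -0.15 0 0 0 0.5" --pt "0.0 0 -0.35 0 0 0 0.5" --pt "0.1 0.1 -0.5 0 0 0 0.5" --pt "0.2 0.3 -0.5 0 0 0 0.5" --pt "0.25 0.5 -0.5 0 0 0 0.5" --pt "0.35 0.75 -0.5 0 0 0 0.5" --pt "0.4 1 -0.5 0 0 0 0.5"

```text
time_s: 5.3
tool_pos: [0.4833, 0.0601, 0.1064]
tool_rot: [180.0, -0.0, 179.9]
force: [0.6, 0.3, -3.0]
grip_width: 0.0604
grasp_force: 25.0
```

apply_moves --pt "0.1 0.25 0 0 0 0.02 0.5" --pt "0.2 0.5 0 0 0 0.04 0.5" --pt "0.3 0.75 0 0 0 0.063 0.5" --pt "0.4 1 0 0 0 0.063 0.5" --pt "0.4 1 0 0 0 0.063 0.5" --pt "0.4 1 0 0 0 0.063 0.5"

```text
time_s: 5.9
tool_pos: [0.4032, 0.2623, 0.1063]
tool_rot: [180.0, -0.1, 174.9]
force: [-0.2, -0.4, -1.6]
grip_width: 0.0604
grasp_force: 25.0
```

```bash
python3 mv.py .397,.306,.04,174.6
```

```text
now 5.9 [0.4032 0.2623 0.1063] [ 1.7998e+02 -5.0000e-02  1.7490e+02] q [-49.   3.  14. 115.  -1.  62.  50.] grip 0.0604 F [-0.2 -0.4 -1.6] 25.0
(0.397, 0.306, 0.04, 174.6) -> [0.05  0.215 0.331] [ 0.    -0.001  0.003]
```

apply_moves --pt "0.05 0.215 0 0 0 0 0.5" --pt "0.05 0.215 0.15 0 0 0 0.5" --pt "0.05 0.215 0.3 0 0 0 0.5" --pt "0.05 0.215 0.36 0 0 0 0.5" --pt "0.05 0.215 0.36 0 0 0 0.5"

```text
time_s: 6.4
tool_pos: [0.3986, 0.3006, 0.0327]
tool_rot: [-179.8, -0.2, 174.4]
force: [0.3, -0.5, -2.0]
grip_width: 0.0605
grasp_force: 25.0
```

```bash
python3 look.py l2.png side,220,100,320,200 top,130,190,250,310; python3 mv.py .397,.306,.012,174.6
```

```text
[0.3986 0.3006 0.0327] [-179.8   -0.2  174.4]
now 6.5 [0.4004 0.3026 0.0353] [1.7997e+02 5.0000e-02 1.7445e+02] q [-51.  11.  12. 116.  -3.  53.  47.] grip 0.06 F [-0.6 -0.5 -1.7] 25.0
(0.397, 0.306, 0.012, 174.6) -> [0.018 0.015 0.117] [ 0.     0.001 -0.002]
```

View pics/l2.png

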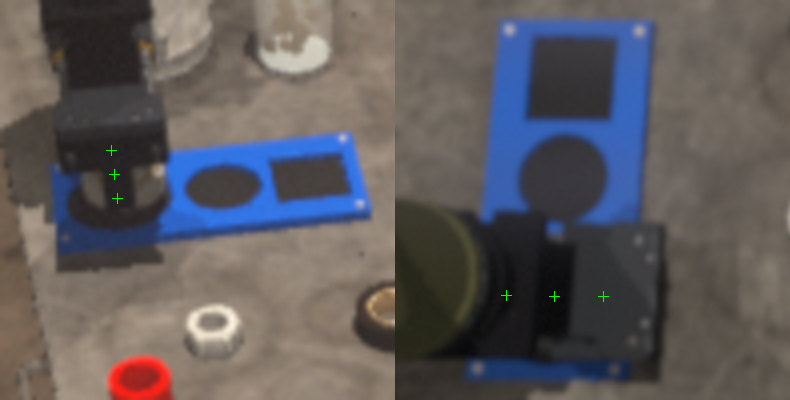

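```bash
python3 - <<'E'
from h import *
a=back("top",[[164.5,199],[203.5,199.3],[154.6,300.7],[195.7,301]],.009)[:,:2]; b=back("side",[[306,134.4],[310.2,151],[235,141.4],[236.5,159.6]],.009)[:,:2]
for P in(a,b):
    d=P[:2].mean(0)-P[2:].mean(0); print(P.round(4).tolist(),P.mean(0).round(4),np.linalg.norm(d).round(4),np.degrees(np.arctan2(d[1],d[0])).round(2),np.linalg.norm(P[0]-P[1]).round(4))
for c in((.397,.306),(.3985,.3),(.3985,.296)):
    print(c,((bbox(sil("side",c,.08,.0001,.009))-[220,100,220,100])*4).round(0),((bbox(sil("top",c,.08,.0001,.009))-[130,190,130,190])*3.33).round(0))
E
```

```text
[[0.5765, 0.3365], [0.5686, 0.2508], [0.3592, 0.3577], [0.3513, 0.2719]] [0.4639 0.3042] 0.2184 -5.56 0.086
[[0.5798, 0.3313], [0.5713, 0.2465], [0.3631, 0.3555], [0.3546, 0.2655]] [0.4672 0.2997] 0.2178 -5.69 0.0852
(0.397, 0.306) [ 61. 164. 168. 229.] [101. 237. 227. 365.]
(0.3985, 0.3) [ 64. 168. 172. 234.] [110. 234. 236. 362.]
(0.3985, 0.296) [ 65. 171. 173. 237.] [116. 234. 243. 361.]
```

apply_moves --pt "0.01 0.02 0.04 0 0 0 0.5" --pt "0.01 0.02 0.08 0 0 0 0.5" --pt "0.01 0.02 0.1 0 0 0 0.5" --pt "0.01 0.02 0.105 0 0 0 0.5" --pt "0.01 0.02 0.11 0 0 0 0.5" --pt "0.01 0.02 0.11 0 0 0 0.5"

```text
time_s: 7.1
tool_pos: [0.3979, 0.3072, 0.0126]
tool_rot: [180.0, 0.0, 174.5]
force: [0.6, -0.0, -1.3]
grip_width: 0.0602
grasp_force: 25.0
```

```bash
python3 mv.py .397,.306,.012,174.6; python3 look.py l3.png side,220,100,320,200 
```

```text
now 7.1 [0.3979 0.3072 0.0126] [1.8000e+02 1.0000e-02 1.7453e+02] q [-51.  13.  11. 117.  -3.  51.  47.] grip 0.0602 F [ 0.6 -0.  -1.3] 25.0
(0.397, 0.306, 0.012, 174.6) -> [ 0.004 -0.007  0.003] [ 0.     0.    -0.001]
[0.3979 0.3072 0.0126] [180.    0.  174.5]
```

View pics/l3.png

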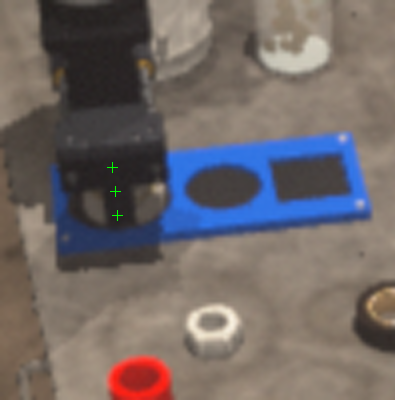

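apply_moves --pt "0.01 0 0.005 0 0 0 0.5" --pt "0.01 0 0.006 0 0 0 0.5" --pt "0.01 0 0.006 0 0 0 1" --pt "0.01 0 0.006 0 0 0 1" --pt "0.01 0 0.006 0 0 0 1" --pt "0.01 0 0.006 0 0 0 1" --pt "0.01 0 -0.1 0 0 0 1" --pt "0.01 0 -0.3 0 0 0 1" --pt "0.01 0 -0.5 0 0 0 1" --pt "0.01 -0.1 -0.5 0 0 0 1" --pt "-0.1 -0.3 -0.5 0 0 -0.02 1" --pt "-0.1 -0.5 -0.5 0 0 -0.04 1" --pt "-0.2 -0.75 -0.5 0 0 -0.06 1" --pt "-0.2 -1 -0.5 0 0 -0.06 1" --pt "-0.2 -1 -0.5 0 0 -0.06 1"

```text
time_s: 8.65
tool_pos: [0.4184, 0.0981, 0.1125]
tool_rot: [-179.9, -0.0, 179.2]
force: [0.4, 0.6, -0.6]
grip_width: 0.0866
grasp_force: 0.0
```

```bash
python3 mv.py .447,.001,.08,180; cat > chk.py <<'E'
from h import *
import sys
# dump gray disk centroid measures: crop only
n,u0,v0,u1,v1,f=sys.argv[1:]; u0,v0,u1,v1=map(int,(u0,v0,u1,v1)); im=viewer.read_camera(n)[v0:v1,u0:u1,::-1]
k=min(800/(u1-u0),600/(v1-v0)); k=min(k,5); cv2.imwrite("pics/"+f,cv2.resize(im,None,fx=k,fy=k,interpolation=cv2.INTER_CUBIC)); print(k)
E
python3 chk.py side 220 120 380 220 c1.png
```

```text
now 8.65 [0.4184 0.0981 0.1125] [-1.7994e+02 -4.0000e-02  1.7918e+02] q [-40.  -4.  23. 121.   2.  63.  71.] grip 0.0866 F [ 0.4  0.6 -0.6] 0.0
(0.447, 0.001, 0.08, 180.0) -> [-0.15  -0.483  0.163] [-0.001 -0.    -0.01 ]
5.0
```

View pics/c1.png

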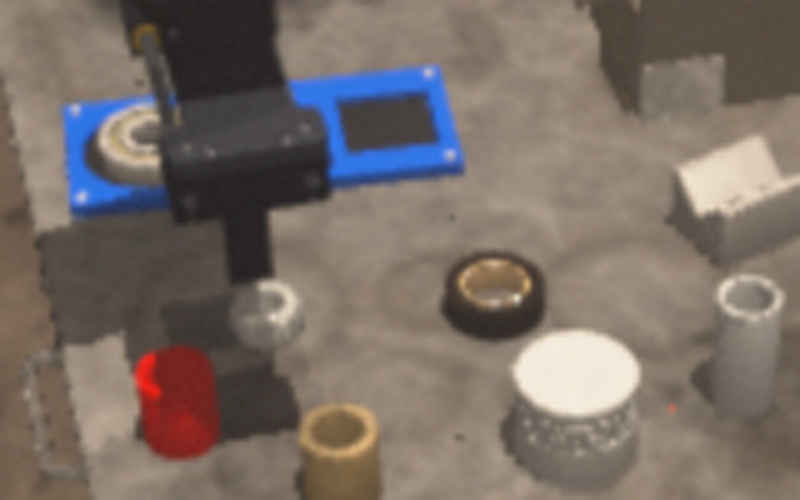

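The crop shows the bearing inside the large blue pocket, its left rim at (97,140) and the pocket edge at (86,140). On to the bush.

apply_moves --pt "-0.07 -0.24 0 0 0 -0.01 1" --pt "-0.145 -0.48 0.1 0 0 -0.01 1" --pt "-0.145 -0.48 0.16 0 0 -0.01 1" --pt "-0.145 -0.48 0.16 0 0 -0.01 1" --pt "-0.145 -0.48 0.16 0 0 -0.01 1"

```text
time_s: 9.2
tool_pos: [0.4471, 0.0099, 0.0806]
tool_rot: [180.0, -0.0, -179.3]
force: [0.6, 0.5, 0.7]
grip_width: 0.0872
grasp_force: 0.0
```

```bash
python3 mv.py .4465,.001,.015,180
```

```text
now 9.2 [0.4471 0.0099 0.0806] [ 1.7998e+02 -2.0000e-02 -1.7932e+02] q [-34.   0.  30. 121.  -0.  59.  86.] grip 0.0872 F [0.6 0.5 0.7] 0.0
(0.4465, 0.001, 0.015, 180.0) -> [ 0.003 -0.044  0.328] [ 0.    -0.     0.008]
```

apply_moves --pt "0 -0.044 0.05 0 0 0.007 1" --pt "0 -0.044 0.15 0 0 0.007 1" --pt "0 -0.044 0.25 0 0 0.007 1" --pt "0 -0.044 0.32 0 0 0.007 1" --pt "0 -0.044 0.325 0 0 0.007 1" --pt "0 -0.044 0.325 0 0 0.007 1" --pt "0 -0.044 0.325 0 0 0.007 0.3" --pt "0 -0.044 0.325 0 0 0.007 0.3" --pt "0 -0.044 0.325 0 0 0.007 0.3" --pt "0 -0.044 0.325 0 0 0.007 0.3" --pt "0 -0.044 0.325 0 0 0.007 0.3" --pt "0 -0.044 0.325 0 0 0.007 0.3" --grip_force 25

```text
time_s: 10.4
tool_pos: [0.4472, -0.0006, 0.0156]
tool_rot: [180.0, 0.0, 180.0]
force: [0.2, 0.2, -0.0]
grip_width: 0.0469
grasp_force: 0.0
```

apply_moves --pt "0 0 0 0 0 0 0.3" --pt "0 0 0 0 0 0 0.3" --pt "0 0 0 0 0 0 0.3"

```text
time_s: 10.7
tool_pos: [0.4472, -0.0003, 0.0156]
tool_rot: [180.0, 0.0, 180.0]
force: [-0.0, 0.7, 1.3]
grip_width: 0.0385
grasp_force: 25.0
```

apply_moves --pt "0 0 -0.15 0 0 0 0.3" --pt "0 0 -0.35 0 0 0 0.3" --pt "0 0.0 -0.5 0 0 0 0.3" --pt "0 0.2 -0.5 0 0 0 0.3" --pt "0 0.4 -0.5 0 0 0 0.3" --pt "-0.05 0.6 -0.5 0 0 0.02 0.3" --pt "-0.05 0.8 -0.5 0 0 0.04 0.3" --pt "-0.1 1 -0.5 0 0 0.06 0.3" --pt "-0.1 1 -0.5 0 0 0.06 0.3" --pt "-0.1 1 -0.5 0 0 0.06 0.3"

```text
time_s: 11.7
tool_pos: [0.4667, 0.1996, 0.1147]
tool_rot: [-179.9, -0.1, 174.9]
force: [-0.0, -0.2, -1.7]
grip_width: 0.0393
grasp_force: 25.0
```

```bash
python3 mv.py .4765,.301,.04,174.4
```

```text
now 11.7 [0.4667 0.1996 0.1147] [-1.7988e+02 -6.0000e-02  1.7493e+02] q [-45.   6.  20. 111.  -2.  63.  61.] grip 0.0393 F [-0.  -0.2 -1.7] 25.0
(0.4765, 0.301, 0.04, 174.4) -> [-0.004  0.51   0.372] [-0.001 -0.001  0.006]
```

apply_moves --pt "0 0.2 0 0 0 0 0.3" --pt "0 0.4 0 0 0 0 0.3" --pt "0 0.51 0.1 0 0 0 0.3" --pt "0 0.51 0.25 0 0 0 0.3" --pt "0 0.51 0.35 0 0 0 0.3" --pt "0 0.51 0.36 0 0 0 0.3" --pt "0 0.51 0.36 0 0 0 0.3"

```text
time_s: 12.4
tool_pos: [0.4767, 0.2992, 0.0433]
tool_rot: [-179.9, -0.0, 174.7]
force: [0.6, 0.1, -2.0]
grip_width: 0.039
grasp_force: 25.0
```

```bash
python3 mv.py .4765,.301,.02,174.4;  python3 look.py l4.png side,220,100,320,200 top,130,190,250,310
```

```text
now 12.4 [0.4767 0.2992 0.0433] [-1.7992e+02 -4.0000e-02  1.7469e+02] q [-49.  17.  16. 107.  -6.  56.  54.] grip 0.039 F [ 0.6  0.1 -2. ] 25.0
(0.4765, 0.301, 0.02, 174.4) -> [0.002 0.009 0.117] [-0.001 -0.     0.003]
[0.4767 0.2992 0.0433] [-179.9   -0.   174.7]
```

View pics/l4.png

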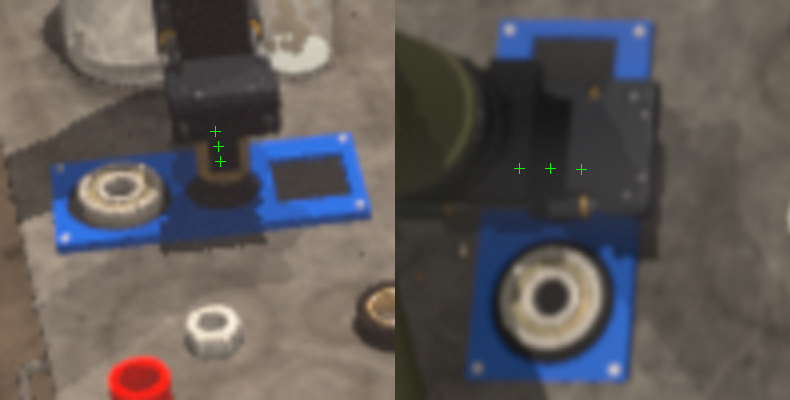

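The crop shows the bearing centred in its pocket (553,298), and the bush hanging over the small pocket: (221,170) against the pocket centre (224,186). Lower and release.

apply_moves --pt "-0.005 0.003 0.04 0 0 0 0.3" --pt "-0.005 0.003 0.08 0 0 0 0.3" --pt "-0.005 0.003 0.1 0 0 0 0.3" --pt "-0.005 0.003 0.11 0 0 0 0.3" --pt "-0.005 0.003 0.116 0 0 0 0.3" --pt "-0.005 0.003 0.116 0 0 0 0.3" --pt "-0.005 0.003 0.116 0 0 0 0.8" --pt "-0.005 0.003 0.116 0 0 0 0.8" --pt "-0.005 0.003 0.116 0 0 0 0.8" --pt "-0.005 0.003 0.116 0 0 0 0.8" --pt "-0.005 0.003 0.0 0 0 0 0.8" --pt "-0.005 0.003 -0.2 0 0 0 0.8" --pt "-0.005 0 -0.35 0 0 0 0.9" --pt "0 -0.2 -0.35 0 0 -0.02 1" --pt "0.1 -0.4 -0.35 0 0 -0.04 1" --pt "0.2 -0.6 -0.35 0 0 -0.06 1" --pt "0.3 -0.8 -0.35 0 0 -0.06 1" --pt "0.3 -0.8 -0.35 0 0 -0.06 1" --pt "0.3 -0.8 -0.35 0 0 -0.06 1"

```text
time_s: 14.4
tool_pos: [0.4024, 0.1469, 0.1142]
tool_rot: [179.9, 0.1, 179.9]
force: [0.4, -0.0, 0.4]
grip_width: 0.0868
grasp_force: 0.0
```

```bash
python3 mv.py .436,.137,.06,180; python3 - <<'E'
from h import *
I=viewer.read_camera("top")[:,:,::-1]; s=viewer.read_camera("side")[:,:,::-1]
cv2.imwrite("pics/t_.png",I)
a=cv2.resize(I[190:310,130:250],(400,400),interpolation=cv2.INTER_CUBIC); b=cv2.resize(s[120:200,220:300],(400,400),interpolation=cv2.INTER_CUBIC); cv2.imwrite("pics/c2.png",np.hstack([b,a]))
# nut orientation from first top picture
t=cv2.imread("pics/top0.png")[243:268,244:270]; g=cv2.cvtColor(t,cv2.COLOR_BGR2GRAY); m=(g>150).astype(np.uint8); v,u=np.nonzero(m)
P=back("top",np.c_[u+244,v+243],.019)[:,:2]*1000; c=P.mean(0); print("nut c",c, np.ptp(P,0))
for a in range(0,60,5):
    w=[np.ptp((P-c)@[np.cos(np.radians(a+k)),np.sin(np.radians(a+k))]) for k in(0,60,120)]; print(a,np.round(w,1),round(np.mean(w),1))
E
```

```text
now 14.4 [0.4024 0.1469 0.1142] [1.7988e+02 8.0000e-02 1.7987e+02] q [-45.  -5.  20. 121.   2.  63.  65.] grip 0.0868 F [ 0.4 -0.   0.4] 0.0
(0.436, 0.137, 0.06, 180.0) -> [-0.168 -0.05   0.271] [ 0.001  0.001 -0.001]
nut c [435.99271964 139.31351937] [35.91910564 34.46251133]
0 [35.9 36.6 35.3] 35.9
5 [35.6 35.9 34.8] 35.4
10 [35.2 35.1 34.1] 34.8
15 [35.3 34.8 34.5] 34.8
20 [35.5 34.6 35. ] 35.0
25 [35.9 34.2 35.4] 35.2
30 [36.5 34.5 35.5] 35.5
35 [36.7 35.2 35.7] 35.9
40 [36.6 35.6 36. ] 36.1
45 [36.9 35.8 36.3] 36.3
50 [37.1 35.7 36.2] 36.4
55 [37.  35.5 36. ] 36.1
```

View pics/c2.png

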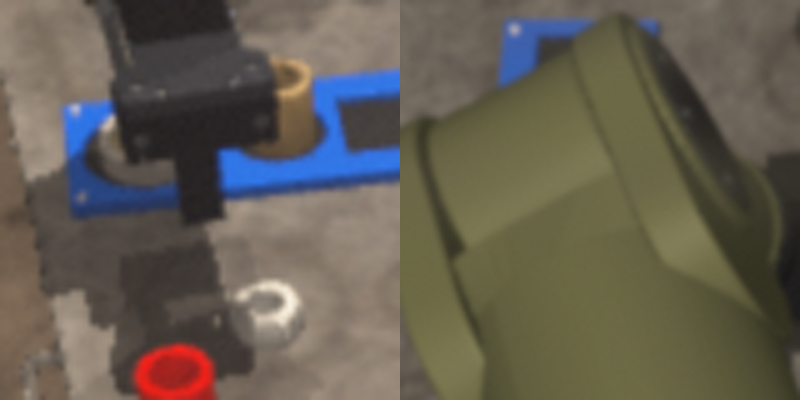

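The bush stands upright in the small blue pocket (290,110 in the left crop). Next the nut: its flats are near 73°, so I grip at yaw 165.

apply_moves --pt "-0.17 -0.045 0 0 0 0.1 1" --pt "-0.17 -0.045 0.1 0 0 0.175 1" --pt "-0.17 -0.045 0.25 0 0 0.175 1" --pt "-0.17 -0.045 0.35 0 0 0.175 1" --pt "-0.17 -0.045 0.35 0 0 0.175 1" --pt "-0.17 -0.045 0.35 0 0 0.175 1"

```text
time_s: 15.1
tool_pos: [0.4368, 0.1387, 0.0437]
tool_rot: [-180.0, 0.0, 165.0]
force: [0.2, 1.4, 0.7]
grip_width: 0.0867
grasp_force: 0.0
```

```bash
python3 mv.py .436,.138,.008,165;  python3 look.py l5.png side,240,140,320,220 top,210,200,310,300
```

```text
now 15.1 [0.4368 0.1387 0.0437] [-1.7995e+02  1.0000e-02  1.6498e+02] q [-43.   5.  23. 122.  -2.  54.  56.] grip 0.0867 F [0.2 1.4 0.7] 0.0
(0.436, 0.138, 0.008, 165.0) -> [ 0.003 -0.004  0.178] [-0.001  0.    -0.   ]
[0.4368 0.1387 0.0437] [-180.    0.  165.]
```

View pics/l5.png

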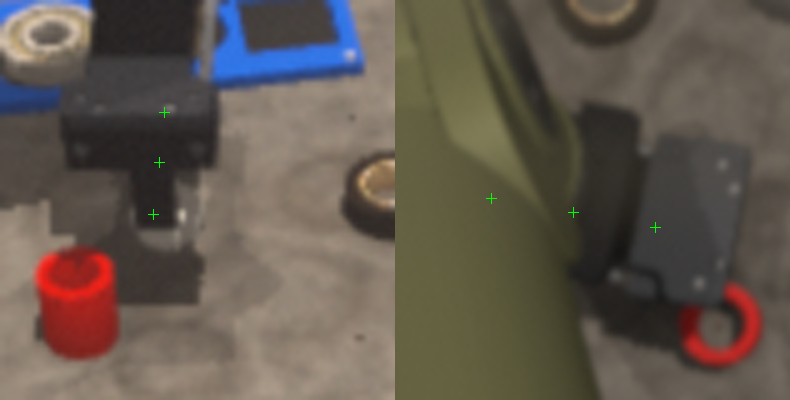

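apply_moves --pt "0 0 0 0 0 0 0.72" --pt "0 0 0 0 0 0 0.72" --pt "0 0 0.06 0 0 0 0.72" --pt "0 0 0.12 0 0 0 0.72" --pt "0 0 0.17 0 0 0 0.72" --pt "0 0 0.18 0 0 0 0.72" --pt "0 0 0.18 0 0 0 0.72" --pt "0 0 0.18 0 0 0 0.2" --pt "0 0 0.18 0 0 0 0.2" --pt "0 0 0.18 0 0 0 0.2" --pt "0 0 0.18 0 0 0 0.2" --pt "0 0 0.18 0 0 0 0.2" --pt "0 0 0.18 0 0 0 0.2" --pt "0 0 0.18 0 0 0 0.2" --grip_force 25

```text
time_s: 16.6
tool_pos: [0.4365, 0.1382, 0.0078]
tool_rot: [180.0, 0.0, 164.9]
force: [-0.2, 0.0, 3.1]
grip_width: 0.0352
grasp_force: 24.9
```

```bash
python3 mv.py .5425,.2945,.05,174.4
```

```text
now 16.6 [0.4365 0.1382 0.0078] [1.7998e+02 2.0000e-02 1.6492e+02] q [-42.   9.  22. 123.  -4.  49.  58.] grip 0.0352 F [-0.2  0.   3.1] 24.9
(0.5425, 0.2945, 0.05, 174.4) -> [-0.309  0.893 -0.21 ] [ 0.    0.   -0.11]
```

apply_moves --pt "0 0 -0.15 0 0 0 0.2" --pt "0 0 -0.35 0 0 0 0.2" --pt "-0.05 0.15 -0.5 0 0 -0.03 0.2" --pt "-0.12 0.35 -0.5 0 0 -0.06 0.2" --pt "-0.2 0.55 -0.5 0 0 -0.11 0.2" --pt "-0.25 0.75 -0.5 0 0 -0.11 0.2" --pt "-0.31 0.893 -0.5 0 0 -0.11 0.2" --pt "-0.31 0.893 -0.35 0 0 -0.11 0.2" --pt "-0.31 0.893 -0.2 0 0 -0.11 0.2" --pt "-0.31 0.893 -0.15 0 0 -0.11 0.2" --pt "-0.31 0.893 -0.15 0 0 -0.11 0.2"

```text
time_s: 17.7
tool_pos: [0.5411, 0.2933, 0.0355]
tool_rot: [-179.8, -0.2, 174.4]
force: [1.0, -0.4, -0.4]
grip_width: 0.0349
grasp_force: 24.9
```

```bash
python3 mv.py .5425,.2945,.013,174.4; python3 look.py l6.png side,240,110,320,190 top,130,180,250,300
```

```text
now 17.7 [0.5411 0.2933 0.0355] [-179.84   -0.19  174.36] q [-46.  24.  18. 100.  -8.  58.  60.] grip 0.0349 F [ 1.  -0.4 -0.4] 24.9
(0.5425, 0.2945, 0.013, 174.4) -> [-0.007  0.007  0.113] [-0.002 -0.002 -0.   ]
[0.5411 0.2933 0.0355] [-179.8   -0.2  174.4]
```

View pics/l6.png

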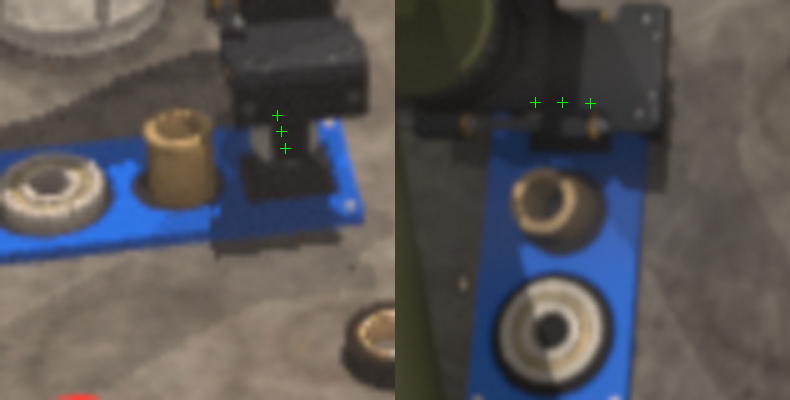

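The side crop shows the bush upright in its pocket and the nut over the square one. Now I'll compare the TCP with the square pocket centre numerically.

```bash
python3 - <<'E'
from h import *
s=(np.array([[270,160],[343,155],[352,193],[278,201]])/4+[220,100]); t=np.array([[533,38],[617,40],[612,118],[527,117]])-[395,0]; t=t/3.333+[130,190]
for n,p in(("side",s),("top",t)): print(n,back(n,p,.009)[:,:2].mean(0).round(4))
# red: pocket by network-free check of the bearing/bush as placed at TCP (.396,.307),(.4757,.3000)
print(proj("side",[[.5411,.2933,.0355]]))
E
python3 mv.py .541,.292,.013,174.4
```

```text
side [0.5434 0.2891]
top [0.5407 0.2958]
[[296.28219875 136.3736765 ]]
now 17.8 [0.5433 0.2944 0.0385] [1.7996e+02 6.0000e-02 1.7435e+02] q [-46.  24.  18. 100.  -8.  58.  60.] grip 0.0354 F [ 1.1 -0.2 -0.4] 24.9
(0.541, 0.292, 0.013, 174.4) -> [ 0.01  -0.013  0.128] [ 0.     0.001 -0.001]
```

apply_moves --pt "0.005 -0.01 0.04 0 0 0 0.2" --pt "0.005 -0.01 0.08 0 0 0 0.2" --pt "0.005 -0.01 0.11 0 0 0 0.2" --pt "0.005 -0.01 0.125 0 0 0 0.2" --pt "0.005 -0.01 0.13 0 0 0 0.2" --pt "0.005 -0.01 0.13 0 0 0 0.2"

```text
time_s: 18.4
tool_pos: [0.5413, 0.2924, 0.0119]
tool_rot: [-180.0, -0.0, 174.4]
force: [-2.5, -1.0, 3.5]
grip_width: 0.0351
grasp_force: 24.9
```

apply_moves --pt "0 0 0 0 0 0 0.75" --pt "0 0 0 0 0 0 0.75" --pt "0 0 0 0 0 0 0.75" --pt "0 0 0 0 0 0 0.75" --pt "0 0 0 0 0 0 0.75" --pt "0 0 -0.1 0 0 0 0.75" --pt "0 0 -0.25 0 0 0 0.75" --pt "0 0 -0.45 0 0 0 0.9" --pt "0 -0.2 -0.45 0 0 -0.03 1" --pt "0 -0.4 -0.45 0 0 -0.06 1" --pt "0 -0.6 -0.45 0 0 -0.06 1" --pt "0 -0.8 -0.45 0 0 -0.06 1" --pt "0 -0.8 -0.45 0 0 -0.06 1" --pt "0 -0.8 -0.45 0 0 -0.06 1"

```text
time_s: 19.8
tool_pos: [0.5259, 0.1325, 0.1019]
tool_rot: [179.9, 0.0, 179.4]
force: [0.0, 1.0, -0.4]
grip_width: 0.0869
grasp_force: 0.0
```

```bash
python3 - <<'E'
from h import *
viewer.read_camera("side")
for k in("bright_nut","tape"):
    for q in masks_of("side",k)[:3]: print(k,q["location"],q["conf"])
E
python3 mv.py .560,.119,.05,180
```

```text
tape [316.3, 179.1] 0.6
now 19.95 [0.5257 0.135  0.1016] [1.7997e+02 1.0000e-02 1.7966e+02] q [-38.  11.  23. 108.  -5.  62.  77.] grip 0.087 F [-0.4  1.1  0.4] 0.0
(0.56, 0.119, 0.05, 180.0) -> [-0.172 -0.079  0.258] [ 0.     0.    -0.004]
```

apply_moves --pt "-0.1 -0.08 0 0 0 0 1" --pt "-0.172 -0.08 0.1 0 0 0 1" --pt "-0.172 -0.08 0.25 0 0 0 1" --pt "-0.172 -0.08 0.35 0 0 0 1" --pt "-0.172 -0.08 0.42 0 0 0 1" --pt "-0.172 -0.08 0.46 0 0 0 1" --pt "-0.172 -0.08 0.472 0 0 0 1" --pt "-0.172 -0.08 0.472 0 0 0 1"

```text
time_s: 20.75
tool_pos: [0.5604, 0.1174, 0.0075]
tool_rot: [180.0, 0.0, 179.6]
force: [0.0, 0.8, -0.5]
grip_width: 0.0872
grasp_force: 0.0
```

apply_moves --pt "0 0 0 0 0 0 0.4" --pt "0 0 0 0 0 0 0.4" --pt "0 0 0 0 0 0 0.4" --pt "0 0 0 0 0 0 0.4" --pt "0 0 0 0 0 0 0.4" --pt "0 0 0 0 0 0 0.4" --grip_force 25

```text
time_s: 21.35
tool_pos: [0.5602, 0.1172, 0.0075]
tool_rot: [180.0, 0.0, 179.5]
force: [-0.2, 0.0, 2.3]
grip_width: 0.055
grasp_force: 25.0
```

```bash
python3 mv.py .447,-.303,.05,177
```

```text
now 21.35 [0.5602 0.1172 0.0075] [1.7997e+02 3.0000e-02 1.7953e+02] q [-34.  21.  22. 108. -10.  53.  83.] grip 0.055 F [-0.2  0.   2.3] 25.0
(0.447, -0.303, 0.05, 177.0) -> [ 0.549 -2.106 -0.214] [0.    0.    0.029]
```

apply_moves --pt "0 0 -0.15 0 0 0 0.4" --pt "0 0 -0.35 0 0 0 0.4" --pt "0.1 0 -0.55 0 0 0 0.4" --pt "0.15 -0.2 -0.6 0 0 0 0.4" --pt "0.2 -0.4 -0.6 0 0 0 0.4" --pt "0.25 -0.6 -0.6 0 0 0 0.4" --pt "0.3 -0.8 -0.6 0 0 0 0.4" --pt "0.35 -1 -0.6 0 0 0 0.4"

```text
time_s: 22.15
tool_pos: [0.4875, -0.084, 0.1272]
tool_rot: [180.0, 0.0, 179.5]
force: [1.0, 0.6, 0.0]
grip_width: 0.0554
grasp_force: 25.0
```

apply_moves --pt "0.05 -0.2 0 0 0 0 0.4" --pt "0.1 -0.4 0 0 0 0.01 0.4" --pt "0.15 -0.6 0 0 0 0.02 0.4" --pt "0.2 -0.8 0 0 0 0.03 0.4" --pt "0.2 -1 0 0 0 0.03 0.4" --pt "0.2 -1 0 0 0 0.03 0.4" --pt "0.2 -1 0 0 0 0.03 0.4"

```text
time_s: 22.85
tool_pos: [0.446, -0.2829, 0.1269]
tool_rot: [-180.0, -0.0, 176.8]
force: [0.3, 0.9, -0.7]
grip_width: 0.0552
grasp_force: 25.0
```

```bash
python3 mv.py .448,-.303,.05,177; python3 - <<'E'
from h import *
# yellow pockets: dark blobs inside the yellow tray, first pictures
for n in("top","side"):
    im=cv2.imread(f"pics/{n}0.png"); h=cv2.cvtColor(im,cv2.COLOR_BGR2HSV); m=cv2.inRange(h,(22,150,120),(34,255,255))
    k,l,st,_=cv2.connectedComponentsWithStats(m); i=np.argmax(st[1:,4])+1; t=(l==i).astype(np.uint8)
    cs,hi=cv2.findContours(t,cv2.RETR_CCOMP,cv2.CHAIN_APPROX_NONE)
    for c,hh in zip(cs,hi[0]):
        if hh[3]>=0 and cv2.contourArea(c)>60:
            P=back(n,c[:,0,:],.009)[:,:2]*1000; print(n,np.round(cv2.minEnclosingCircle(P.astype(np.float32))[0],1),np.ptp(P,0).round(0))
E
```

```text
now 22.85 [ 0.446  -0.2829  0.1269] [-1.8000e+02 -4.0000e-02  1.7679e+02] q [-10.   9.  44. 109.  -7.  65. 123.] grip 0.0552 F [ 0.3  0.9 -0.7] 25.0
(0.448, -0.303, 0.05, 177.0) -> [-0.016 -0.1    0.384] [ 0.    -0.    -0.002]
top [ 448.7 -298.9] [74. 75.]
top [ 563.  -304.7] [50. 51.]
side [ 448.5 -303.8] [77. 75.]
side [ 562.7 -309.2] [52. 52.]
```

apply_moves --pt "-0.012 -0.09 0.1 0 0 0 0.4" --pt "-0.012 -0.09 0.25 0 0 0 0.4" --pt "-0.012 -0.09 0.4 0 0 0 0.4" --pt "-0.012 -0.09 0.45 0 0 0 0.4" --pt "-0.012 -0.09 0.45 0 0 0 0.4" --pt "-0.012 -0.09 0.45 0 0 0 0.4"

```text
time_s: 23.45
tool_pos: [0.4491, -0.2999, 0.0381]
tool_rot: [-180.0, 0.1, 177.0]
force: [1.2, 0.4, -0.3]
grip_width: 0.0547
grasp_force: 25.0
```

```bash
python3 mv.py .448,-.3015,.012,177; python3 look.py l7.png side,285,255,375,345 top,400,150,490,240
```

```text
now 23.45 [ 0.4491 -0.2999  0.0381] [-1.7999e+02  7.0000e-02  1.7701e+02] q [ -6.  18.  42. 112. -15.  56. 130.] grip 0.0547 F [ 1.2  0.4 -0.3] 25.0
(0.448, -0.3015, 0.012, 177.0) -> [ 0.005 -0.008  0.13 ] [-0.     0.001  0.   ]
[ 0.4491 -0.2999  0.0381] [-1.80e+02  1.00e-01  1.77e+02]
```

View pics/l7.png

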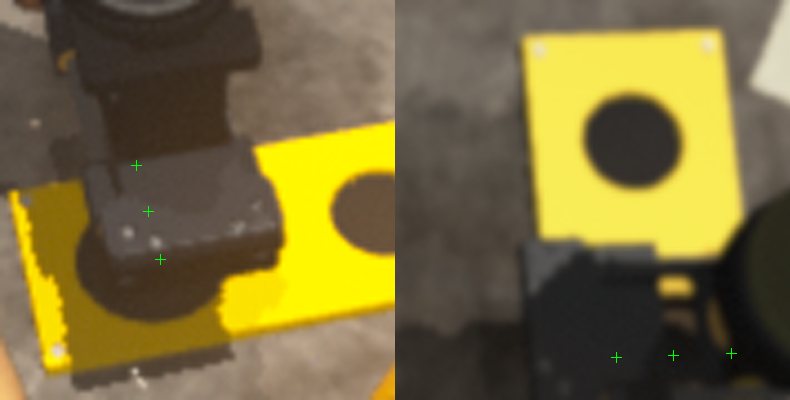

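The gripper hides the tape over the large yellow pocket (150,265 in the left crop), and the markers agree with the pocket estimate. Lower and release.

apply_moves --pt "0.003 -0.01 0.04 0 0 0 0.4" --pt "0.003 -0.01 0.08 0 0 0 0.4" --pt "0.003 -0.01 0.11 0 0 0 0.4" --pt "0.003 -0.01 0.125 0 0 0 0.4" --pt "0.003 -0.01 0.128 0 0 0 0.4" --pt "0.003 -0.01 0.128 0 0 0 0.4"

```text
time_s: 24.15
tool_pos: [0.447, -0.302, 0.0115]
tool_rot: [179.9, -0.1, 176.9]
force: [-0.8, 1.4, 3.5]
grip_width: 0.0551
grasp_force: 25.0
```

apply_moves --pt "0 0 0 0 0 0 0.9" --pt "0 0 0 0 0 0 0.9" --pt "0 0 0 0 0 0 0.9" --pt "0 0 0 0 0 0 0.9" --pt "0 0 -0.1 0 0 0 0.9" --pt "0 0 -0.3 0 0 0 0.9" --pt "0 0 -0.5 0 0 0 0.9" --pt "0 0 -0.7 0 0 0 0.9" --pt "0 0.2 -0.8 0 0 0 0.9" --pt "0 0.4 -0.8 0 0 0 0.9" --pt "0 0.6 -0.8 0 0 0 0.9" --pt "-0.1 0.8 -0.8 0 0 0 0.9" --pt "-0.2 1 -0.8 0 0 0 0.9" --pt "-0.2 1 -0.8 0 0 0 0.9"

```text
time_s: 25.55
tool_pos: [0.5007, -0.0974, 0.1715]
tool_rot: [179.9, 0.1, 177.5]
force: [-0.9, 0.0, 0.2]
grip_width: 0.0783
grasp_force: 0.0
```

```bash
python3 - <<'E'
from h import *
# pixel evidence of tape in pocket and nut in its pocket, side + top
for n in("side","top"):
    viewer.read_camera(n)
    for k in("tape","bright_nut","nipple"):
        for q in masks_of(n,k)[:3]: print(n,k,np.round(q["location"],1),round(q["conf"],2),back(n,q["location"],.012).round(3)[0][:2])
cv2.imwrite("pics/s_a.png",viewer.read_camera("side")[:,:,::-1])
t=viewer.read_camera("top"); cv2.imwrite("pics/t_a.png",t[:,:,::-1])
E
python3 mv.py .6675,.0165,.15,180
```

```text
side tape [317.1 308. ] 0.65 [ 0.447 -0.295]
side tape [294.3 250.5] 0.42 [ 0.437 -0.123]
side nipple [371.7 190. ] 0.81 [0.687 0.031]
side nipple [276.4 141.2] 0.66 [0.484 0.318]
top bright_nut [188.1 216.5] 0.46 [0.532 0.284]
top nipple [305.  144.2] 0.85 [0.677 0.018]
now 26.05 [ 0.4978 -0.1054  0.1716] [1.7999e+02 1.0000e-02 1.7686e+02] q [-25.   3.  35. 108.  -2.  70.  98.] grip 0.0785 F [ 0.2 -0.  -0.9] 0.0
(0.6675, 0.0165, 0.15, 180.0) -> [-0.814  0.655  0.108] [ 0.     0.    -0.036]
```

apply_moves --pt "-0.2 0.16 0 0 0 -0.01 1" --pt "-0.4 0.32 0.05 0 0 -0.02 1" --pt "-0.6 0.5 0.1 0 0 -0.036 1" --pt "-0.82 0.655 0.1 0 0 -0.036 1" --pt "-0.82 0.655 0.25 0 0 -0.036 1" --pt "-0.82 0.655 0.35 0 0 -0.036 1" --pt "-0.82 0.655 0.35 0 0 -0.036 1" --pt "-0.82 0.655 0.35 0 0 -0.036 1"

```text
time_s: 26.85
tool_pos: [0.6686, 0.0167, 0.1017]
tool_rot: [-180.0, -0.0, 180.0]
force: [-0.2, -0.1, 0.5]
grip_width: 0.0868
grasp_force: 0.0
```

```bash
python3 mv.py .6685,.017,.025,180
```

```text
now 26.85 [0.6686 0.0167 0.1017] [-1.7998e+02 -3.0000e-02  1.7998e+02] q [-26.  27.  30.  89. -14.  67.  96.] grip 0.0868 F [-0.2 -0.1  0.5] 0.0
(0.6685, 0.017, 0.025, 180.0) -> [0.    0.002 0.384] [-0. -0. -0.]
```

apply_moves --pt "0 0 0.1 0 0 0 1" --pt "0 0 0.2 0 0 0 1" --pt "0 0 0.3 0 0 0 1" --pt "0 0 0.36 0 0 0 1" --pt "0 0 0.384 0 0 0 1" --pt "0 0 0.384 0 0 0 1" --pt "0 0 0.384 0 0 0 0.2" --pt "0 0 0.384 0 0 0 0.2" --pt "0 0 0.384 0 0 0 0.2" --pt "0 0 0.384 0 0 0 0.2" --pt "0 0 0.384 0 0 0 0.2" --pt "0 0 0.384 0 0 0 0.2" --pt "0 0 0.384 0 0 0 0.2" --pt "0 0 0.384 0 0 0 0.2" --pt "0 0 0.384 0 0 0 0.2" --pt "0 0 0.384 0 0 0 0.2" --grip_force 25

```text
time_s: 28.45
tool_pos: [0.6689, 0.017, 0.0249]
tool_rot: [-180.0, 0.0, -180.0]
force: [0.1, -1.6, 1.0]
grip_width: 0.0333
grasp_force: 25.0
```

```bash
python3 mv.py .563,-.307,.15,177
```

```text
now 28.45 [0.6689 0.017  0.0249] [-1.7997e+02  2.0000e-02 -1.7997e+02] q [-25.  32.  28.  93. -17.  60.  98.] grip 0.0333 F [ 0.1 -1.6  1. ] 25.0
(0.563, -0.307, 0.15, 177.0) -> [ 0.53  -1.62  -0.625] [-0.     0.     0.035]
```

apply_moves --pt "0 0 -0.15 0 0 0 0.2" --pt "0 0 -0.35 0 0 0 0.2" --pt "0 0 -0.55 0 0 0 0.2" --pt "0.15 0 -0.7 0 0 0 0.2" --pt "0.35 0 -0.75 0 0 0 0.2" --pt "0.55 -0.1 -0.75 0 0 0 0.2" --pt "0.7 -0.25 -0.75 0 0 0 0.2" --pt "0.75 -0.45 -0.75 0 0 0 0.2" --pt "0.75 -0.65 -0.75 0 0 0 0.2" --pt "0.75 -0.85 -0.75 0 0 0.01 0.2" --pt "0.75 -1 -0.75 0 0 0.02 0.2" --pt "0.75 -1 -0.75 0 0 0.035 0.2"

```text
time_s: 29.65
tool_pos: [0.5173, -0.1883, 0.1748]
tool_rot: [-179.9, -0.0, 176.5]
force: [-0.5, 0.0, -2.3]
grip_width: 0.0329
grasp_force: 25.0
```

```bash
python3 mv.py .563,-.307,.15,177
```

```text
now 29.65 [ 0.5173 -0.1883  0.1748] [-1.7985e+02 -1.0000e-02  1.7652e+02] q [-20.   9.  41. 102.  -6.  71. 109.] grip 0.0329 F [-0.5  0.  -2.3] 25.0
(0.563, -0.307, 0.15, 177.0) -> [-0.264 -0.578  0.125] [-0.002 -0.    -0.006]
```

apply_moves --pt "-0.05 -0.2 0 0 0 0 0.2" --pt "-0.12 -0.4 0 0 0 0 0.2" --pt "-0.26 -0.57 0.1 0 0 0 0.2" --pt "-0.26 -0.575 0.3 0 0 0 0.2" --pt "-0.26 -0.575 0.5 0 0 0 0.2" --pt "-0.26 -0.575 0.6 0 0 0 0.2" --pt "-0.26 -0.575 0.62 0 0 0 0.2" --pt "-0.26 -0.575 0.62 0 0 0 0.2" --pt "-0.26 -0.575 0.62 0 0 0 0.2"

```text
time_s: 30.55
tool_pos: [0.5661, -0.3003, 0.0524]
tool_rot: [-180.0, 0.1, 177.1]
force: [0.2, -0.4, -1.3]
grip_width: 0.0333
grasp_force: 25.0
```

```bash
python3 mv.py .563,-.307,.0295,177
```

```text
now 30.55 [ 0.5661 -0.3003  0.0524] [-1.7997e+02  1.5000e-01  1.7706e+02] q [ -5.  29.  40.  96. -21.  62. 128.] grip 0.0333 F [ 0.2 -0.4 -1.3] 25.0
(0.563, -0.307, 0.0295, 177.0) -> [ 0.014 -0.034  0.114] [-0.     0.002  0.001]
```

apply_moves --pt "0.014 -0.034 0 0 0 0 0.2" --pt "0.014 -0.034 0.03 0 0 0 0.2" --pt "0.014 -0.034 0.06 0 0 0 0.2" --pt "0.014 -0.034 0.06 0 0 0 0.2" --pt "0.014 -0.034 0.06 0 0 0 0.2"

```text
time_s: 31.05
tool_pos: [0.5616, -0.3065, 0.0384]
tool_rot: [180.0, -0.0, 177.0]
force: [0.6, -0.0, -2.5]
grip_width: 0.0333
grasp_force: 25.0
```

```bash
python3 mv.py .563,-.307,.0295,177; python3 - <<'E'
from h import *
viewer.read_camera("side")
r=masks_of("side","nipple")
for q in r[:3]: print(q["location"],q["conf"])
p=env.get_obs()["tool_pos"]; print(proj("side",[p+[0,0,.01]]), bbox(sil("side",(.563,-.307),.052,.0001,.009)))
E
```

```text
now 31.05 [ 0.5616 -0.3065  0.0384] [ 1.7998e+02 -3.0000e-02  1.7704e+02] q [ -4.  30.  40.  97. -21.  61. 129.] grip 0.0333 F [ 0.6 -0.  -2.5] 25.0
(0.563, -0.307, 0.0295, 177.0) -> [-0.007 -0.002  0.045] [ 0. -0.  0.]
[[370.75225143 290.42742606]] [358.113   291.73166 382.1737  311.6791 ]
```

Settled to within 1.5 mm. Lower, release slowly, then rise and retreat.

apply_moves --pt "-0.005 0 0.02 0 0 0 0.2" --pt "-0.005 0 0.035 0 0 0 0.2" --pt "-0.005 0 0.043 0 0 0 0.2" --pt "-0.005 0 0.046 0 0 0 0.2" --pt "-0.005 0 0.046 0 0 0 0.2" --pt "-0.005 0 0.046 0 0 0 0.2"

```text
time_s: 31.75
tool_pos: [0.5628, -0.307, 0.0296]
tool_rot: [-180.0, 0.0, 177.0]
force: [-0.3, -0.2, -1.7]
grip_width: 0.0331
grasp_force: 25.0
```

apply_moves --pt "0 0 0 0 0 0 0.8" --pt "0 0 0 0 0 0 0.8" --pt "0 0 0 0 0 0 0.8" --pt "0 0 0 0 0 0 0.8" --pt "0 0 0 0 0 0 0.8" --pt "0 0 -0.1 0 0 0 0.8" --pt "0 0 -0.3 0 0 0 0.8" --pt "0 0 -0.5 0 0 0 0.8" --pt "0 0 -0.7 0 0 0 0.8" --pt "0 0 -0.9 0 0 0 0.8" --pt "0 0.2 -1 0 0 0 0.8" --pt "0.2 0.4 -1 0 0 0 0.8" --pt "0.3 0.6 -1 0 0 0 0.8" --pt "0.4 0.8 -1 0 0 0 0.8" --pt "0.4 1 -1 0 0 0 0.8" --pt "0.4 1 -1 0 0 0 0.8" --pt "0.4 1 -1 0 0 0 0.8"

```text
time_s: 33.45
tool_pos: [0.4933, -0.1023, 0.2298]
tool_rot: [180.0, 0.0, 177.2]
force: [0.8, -1.7, -0.2]
grip_width: 0.0695
grasp_force: 0.0
```

```bash
python3 - <<'E'
from h import *
s=viewer.read_camera("side")[:,:,::-1]; t=viewer.read_camera("top")[:,:,::-1]
f=lambda im,u0,v0,u1,v1:cv2.resize(im[v0:v1,u0:u1],(395,295),interpolation=cv2.INTER_CUBIC)
cv2.imwrite("pics/fin.png",np.vstack([np.hstack([f(s,225,100,345,190),f(s,280,240,420,345)]),np.hstack([f(t,120,195,260,305),f(t,390,150,530,265)])]))
E
```

```text
(no output)
```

View pics/fin.png

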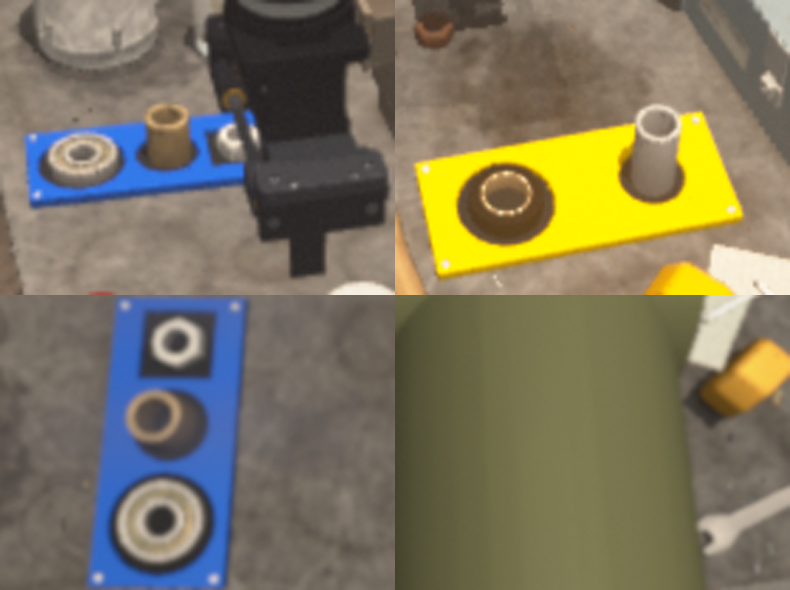

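The final view shows all five parts seated in their pockets: bearing (160,520), bush (168,425) and nut (177,342) in blue, tape (506,203) and nipple (655,155, upright) in yellow. The arm is clear of everything.

```bash
python3 -c "
from cell import env
print(env.sign_off())"
```

```text
the job is handed in; nothing more can be done
None
```

The job is handed in at about 33 s: the bearing, bush and bright nut are in the blue tray and the tape and nipple in the yellow one, each in its own pocket in the last picture; I never gripped the piston, rusty nut or look-alikes.

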